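Set a cap rivet in the two-stage plunger press

TASK

Slide the little press's shuttle fully home under the ram, then push the red palm button down through the soft first stop (the rivet cap going on) until it is firmly against the stiffer second stop, keep it pressed there for a second without ever pushing harder than 24 N, and let it come all the way back up. Then draw the shuttle back out to its outer stop so the set rivet can be taken, let go, and leave the tin and the bottles standing where they are.

Things in the scene. Friction and masses are not known exactly. Their poses are not given: they have to be found in the camera images.
- press: Green rivet press, fixed to the bench. Origin: underside of its foot, on the ram axis; +z up, +y the way the shuttle comes out, -x the open front, the column at +x. Foot 140 x 200 x 12 mm (x -45 to 95, y -60 to 140). Head: x -28 to 88, y -26 to 26, z 113 to 151 mm; the ram passes down through it at x = y = 0. Two dark rails (tops at z 28 mm) guide the shuttle along y.
- knob (a point): Centre of the top of the shuttle's upright black knob, a cylinder 22 mm in diameter and 45 mm tall (z 33 to 78 mm above the bench), free all round; grip, push or pull it along the press's y axis. It lies at x = 0, y = 210 mm - shuttle travel in the press frame.
- shuttle (a joint): Travel of the aluminium shuttle: 0 = pulled out to its outer stop, 0.070 m = fully home at its inner stop with the rivet under the ram. Grows as the knob moves along the press's -y. Slides with about 2 N friction and stays where it is left; both ends are hard stops. It starts 0 to 0.025 m in.
- palm_top (a point): Centre of the flat top of the red palm button, on the ram axis, 215 mm above the bench when up.
- palm_button: Red round palm button, 44 mm in diameter, 17 mm tall, on the plunger rod; origin at the centre of its underside (40 mm above the guide bush when up). Press straight down with closed fingers, slowly (10 to 15 mm/s or less), going by the force: from 14 N it is firmly against the second stop, 16 to 20 N is right, over 24 N damages the rivet.
- plunger (a joint): Downward travel of plunger and button, 0 = up, at most 0.036 m; springs back to 0 when let go. Return spring 2.5 N at the top, 5 N at 20 mm. With the shuttle home, the ram meets the cap at 6 to 20 mm of travel (depends on the anvil screw's height, not measured): the force rises to 8 to 10 N, then the cap yields over 4 mm. Then the second stop: force climbs about 4 N per mm.
- rivet_cap (a joint): How far the brass cap (15 mm in diameter, on the steel anvil at the shuttle's inner end) has been pressed onto its rivet: 0 = loose on top, 0.004 m = fully set. It stays where it is pressed.
- rivet_tin: Round red tin, 56 mm in diameter, 35 mm tall, standing beside the press; origin at its underside. Leave alone.
- glue: White glue bottle, 43 mm in diameter, 112 mm tall, standing beside the press; origin at its underside. Leave alone.
- dye_brown: Brown bottle with black cap, 34 mm in diameter, 78 mm tall, standing in front of the press; origin at its underside. Leave alone.

How it is judged:
By the outcome, as a careful person would: the job done as asked, in the order asked, and still so for the second after the job is handed in, with the robot touching nothing.
It also fails if it takes over 67 s, if anything falls off the work surface, if the arm or the gripper's body presses on something with over 40 N, if the wrist force passes 120 N, or if a joint passes its speed limit or range.

ROBOT

A 7-joint arm with a two-finger parallel gripper is mounted at the origin on a cart in front of the work surface, level with it; the furniture and walls round the work are solid. World frame = base frame: x ahead of the robot, y to its left, z up, the work surface at z = 0. Lengths are in m, angles in rad, forces in N, time in s.
With the tool pointing down it reaches from about 0.4 to 0.875 m from the base axis. Payload 19.3 kg.
Tool frame: the origin (TCP) lies between the finger pads; the fingertips stand 11 mm ahead of it and the grasp point (between the pads) lies 8 mm behind it; z points along the fingers, y is the direction in which the jaws open and shut (so a half turn about z gives the same grasp; the last joint's range is limited). The gripper opens to 85 mm and grips with 20 to 120 N. Pads are 22 mm wide; open, the fingers measure 114 mm over their backs; the gripper's body (76 mm by 85 mm) begins 54 mm behind the grasp point. The pads swing forward as they close: fully open they stand 13 mm farther back than shut.
Start: joints at [-1.338, 0.521, -0.036, 1.599, 0.021, 1.021, -0.113], TCP at [0.186, 0.597, 0.242] pointing down, gripper open.
Joint ranges: [-2.91, 2.91], [-0.3, 2.13], [-1.5, 1.42], [0.17, 2.43], [-1.26, 4.41], [0.16, 1.93], [-2.52, 2.52]. Speed limits (rad/s): [1.89, 1.89, 2.39, 2.39, 3.01, 3.01, 3.01].

INTERFACE

Orientations are given as a rotation vector (axis times angle).
In Python, from workcell import * gives the robot as it stands. The module is installed in compiled form; this text tells all that it offers. Calls block until the motion is done:
- move_pose(position, orientation): joint-space move of the TCP to a pose.
- servo_line(position, vel=0.15, rot=None): straight line of the TCP; rot=None keeps the orientation; vel is the mean speed in m/s.
- movej(angles): joint-space move.
- move_gripper(opening, force=None): finger opening in m; force is the grip in N (None keeps the last); returns when the fingers have stopped.
- pause(seconds).
- ik(position, orientation): joint angles nearest the present ones, or None.
- sense(): the state.
- snapshot(name): name is "side" or "top" or "wrist"; returns a dict with "frame" (384x512x3 uint8, red, green, blue), "range_z" (384x512 float32, m along the optical axis (not along the pixel's ray), 0 where there is no reading), "fov_y" (degrees; the focal length in pixels is half the picture's height over the tangent of half this angle, whatever the lens; pixels are square), "cx", "cy" (the principal point, pixels), "pose" (4x4, takes a point from camera to world coordinates). Camera axes: x right, y up, looking along -z (the intrinsics and any distortion apply to the point x, -y, -z); pixel columns grow to the right and rows downward; lengths in m; the calibration is good to about 2 mm. A picture is of the moment at which its call begins.
A pose or a line that the arm cannot do raises PlanningError and nothing moves.
- sign_off(): hands the job in, once; it reports no verdict.
The state is a dict: "time_s": time; "q": joint angles; "joint_vel": joint speeds; "joint_efforts": joint torques, N m; "ee_pos": TCP position; "ee_rot": TCP orientation; "contact_force": force on the tool from outside, world axes, zero at the start; "torque": the same for the moment, N m; "opening": finger opening in m.
Only numpy, scipy, OpenCV 4.12 (cv2) and the standard library are available. Lean on these libraries where they do the work, as an engineer would, in place of code of your own. Each camera call takes 0.05 s, during which the arm holds its last target.

## Working session

There is one attempt and no reset: what is moved stays moved. The work goes in short steps, each a Python script; the robot and the scene stay as the last script left them, time stands still between calls to the robot, and variables do not carry over. Pictures are saved under pics/ and viewed, and the job is handed in when it is done.

```bash
mkdir -p pics; ls; python3 - <<'E'
from workcell import *
import cv2, numpy as np
s=sense(); print(s)
for n in ["side","top","wrist"]:
    d=snapshot(n)
    np.savez(f"pics/{n}0.npz",**d)
    cv2.imwrite(f"pics/{n}0.png",d["frame"][:,:,::-1])
    print(n,d["fov_y"],d["cx"],d["cy"],d["pose"].round(3).tolist(),[k for k in d])
E
```

```text
pics
{'time_s': 0.0, 'q': array([-1.33817684,  0.52200544, -0.03630859,  1.60000661,  0.02117443,
        1.02111146, -0.11280467]), 'joint_vel': array([ 9.36030388e-05,  8.77580954e-04, -5.82404162e-04,  6.51557986e-04,
       -6.96661883e-05,  1.35341955e-03,  1.39122325e-04]), 'joint_efforts': array([-1.19284861e-03, -9.27109694e+01,  1.97922818e+00, -3.69941890e+01,
        1.77876942e-02,  8.04884825e-03,  3.42422641e-05]), 'ee_pos': array([0.18632315, 0.59623426, 0.24173178]), 'ee_rot': array([-4.73905592e-01, -3.10553799e+00,  1.79405337e-03]), 'contact_force': array([ 0.32524261,  0.30495714, -0.54187839]), 'torque': array([0.01233137, 0.05669809, 0.0219942 ]), 'opening': 0.08511801792639034}
side 48.5526195465181 256.8392533409277 191.0068854140215 [[-0.921, 0.159, -0.356, 0.274], [-0.389, -0.418, 0.821, 0.596], [-0.018, 0.895, 0.446, 0.578], [0.0, 0.0, 0.0, 1.0]] ['frame', 'range_z', 'fov_y', 'cx', 'cy', 'pose']
top 52.388363767137584 250.12118982194445 189.35276618719064 [[-0.005, 0.995, -0.102, 0.52], [-1.0, -0.004, 0.004, -0.15], [0.004, 0.102, 0.995, 1.008], [0.0, 0.0, 0.0, 1.0]] ['frame', 'range_z', 'fov_y', 'cx', 'cy', 'pose']
wrist 59.974947425390056 257.96239511985766 190.7990499602059 [[0.299, -0.918, -0.263, 0.119], [0.954, 0.287, 0.082, 0.617], [-0.0, -0.275, 0.961, 0.373], [0.0, 0.0, 0.0, 1.0]] ['frame', 'range_z', 'fov_y', 'cx', 'cy', 'pose']
```

View pics/side0.png

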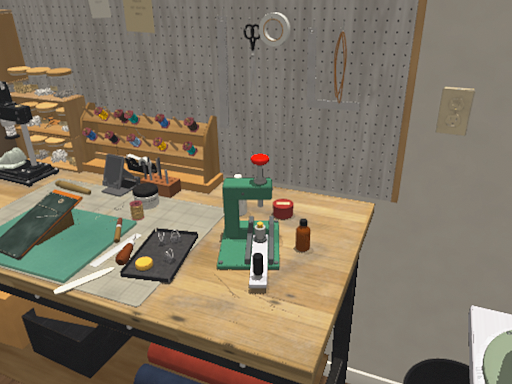

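View pics/top0.png

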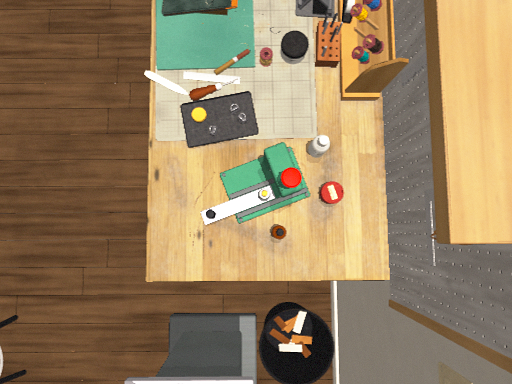

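Top view: red button at about (290,178), black knob at (210,214), white shuttle between them, brown bottle at (278,232), tin at (332,192), glue at (319,146). The side view shows the same, with the button at (260,159) and the knob at (258,265). Next I'll measure these.

```bash
cat > cam.py <<'E'
import numpy as np, cv2
def f(d): return 192/np.tan(np.radians(float(d["fov_y"]))/2)
def ray(d,u,v):
    c=np.array([(u-d["cx"])/f(d),-(v-d["cy"])/f(d),-1.0]); P=d["pose"]
    return P[:3,3],P[:3,:3]@c
def onplane(d,u,v,z):
    o,r=ray(d,u,v); return o+r*(z-o[2])/r[2]
def proj(d,p):
    P=d["pose"]; c=P[:3,:3].T@(np.asarray(p)-P[:3,3]); return d["cx"]+f(d)*c[0]/-c[2], d["cy"]-f(d)*c[1]/-c[2]
def cloud(d):
    v,u=np.mgrid[0:384,0:512]; z=d["range_z"]
    c=np.stack([(u-d["cx"])/f(d)*z,-(v-d["cy"])/f(d)*z,-z],-1)
    return c@d["pose"][:3,:3].T+d["pose"][:3,3]
def cross(d1,p1,d2,p2):
    o1,r1=ray(d1,*p1);o2,r2=ray(d2,*p2)
    A=np.stack([r1,-r2],1); t=np.linalg.lstsq(A,o2-o1,rcond=None)[0]
    a=o1+r1*t[0];b=o2+r2*t[1]; return (a+b)/2,np.linalg.norm(a-b)
def blob(mask,seed):
    n,l,s,c=cv2.connectedComponentsWithStats(mask.astype(np.uint8)); k=l[seed[1],seed[0]]
    if k==0:
        ys,xs=np.nonzero(mask); i=np.argmin((xs-seed[0])**2+(ys-seed[1])**2); k=l[ys[i],xs[i]]
    return l==k,s[k],c[k]
E
python3 - <<'E'
from cam import *
T=dict(np.load("pics/top0.npz"));S=dict(np.load("pics/side0.npz"))
hs=lambda d:cv2.cvtColor(d["frame"],cv2.COLOR_RGB2HSV)
H=hs(T);red=((H[...,0]<8)|(H[...,0]>172))&(H[...,1]>150)&(H[...,2]>90)
X=cloud(T)
def rep(name,d,X,mask,seed,z=None):
    m,s,c=blob(mask,seed); p=X[m]; p=p[np.isfinite(p).all(1)]
    zt=np.percentile(p[:,2],[5,50,95]); print(name,s,c.round(1),"z",zt.round(3),"med",np.median(p,0).round(4), "plane",onplane(d,*c,z).round(4) if z else "")
    return m,c
mb,cb=rep("button",T,X,red,(290,178),.215)
dark=(H[...,2]<70)
mk,ck=rep("knob",T,X,dark,(210,214),.078)
top=mk&(abs(X[...,2]-.078)<.008); print("knob top depth",X[top].mean(0),top.sum())
topb=mb&(abs(X[...,2]-.215)<.008); print("btn top depth",X[topb].mean(0),topb.sum())
rep("tin",T,X,red,(332,198),.035); rep("bott",T,X,dark,(278,232),.078)
HS=hs(S);reds=((HS[...,0]<8)|(HS[...,0]>172))&(HS[...,1]>150)&(HS[...,2]>90);XS=cloud(S)
m,c=rep("sbtn",S,XS,reds,(260,159),.215); t=m&(abs(XS[...,2]-.215)<.005);print(XS[t].mean(0),t.sum())
m,c2=rep("sknob",S,XS,HS[...,2]<60,(258,265),.078); t=m&(abs(XS[...,2]-.078)<.005);print(XS[t].mean(0),t.sum())
rep("sbott",S,XS,HS[...,2]<60,(303,224),.078)
# bench height checks
for uv in [(250,250),(200,240),(350,230)]: print(X[uv[1],uv[0]])
big=cv2.resize(T["frame"][120:250,170:360],None,fx=4,fy=4,interpolation=cv2.INTER_CUBIC);cv2.imwrite("pics/topz.png",big[:,:,::-1])
big=cv2.resize(S["frame"][145:300,200:330],None,fx=3.8,fy=3.8,interpolation=cv2.INTER_CUBIC);cv2.imwrite("pics/sidez.png",big[:,:,::-1])
E
```

```text
button [281 167  21  21 336] [290.8 177.2] z [0.21  0.214 0.216] med [ 0.6266 -0.2377  0.2137] plane [ 0.626  -0.2372  0.215 ]
knob [206 210   9   8  45] [210.  213.4] z [0.074 0.077 0.08 ] med [ 0.5593 -0.0564  0.0771] plane [ 0.5583 -0.0587  0.078 ]
knob top depth [ 0.55837395 -0.05856335  0.07702657] 45
btn top depth [ 0.62609102 -0.23783818  0.21358471] 327
tin [321 181  23  23 302] [331.4 192.2] z [0.029 0.034 0.037] med [ 0.6122 -0.3561  0.0342] plane [ 0.6117 -0.3583  0.035 ]
bott [276 229   7   7  36] [279.1 231.9] z [0.072 0.077 0.08 ] med [ 0.5136 -0.2224  0.0773] plane [ 0.5138 -0.2226  0.078 ]
sbtn [251 153  18  12 165] [259.6 158.7] z [0.111 0.213 0.215] med [ 0.624  -0.2283  0.213 ] plane [ 0.6213 -0.2243  0.215 ]
[ 0.62537851 -0.23129972  0.21366452] 120
sknob [253 253  10  22 195] [257.7 263.6] z [0.04  0.064 0.079] med [ 0.5551 -0.0487  0.0637] plane [ 0.5471 -0.0309  0.078 ]
[ 0.55714975 -0.05350858  0.07728713] 60
sbott [300 219   7   8  46] [303.2 222.2] z [0.069 0.077 0.079] med [ 0.5126 -0.2186  0.0766] plane [ 0.5115 -0.2145  0.078 ]
[ 0.46757284 -0.15370055 -0.00249436]
[ 0.49364797 -0.02570881 -0.00093878]
[ 0.51727576 -0.4114343  -0.00181915]
```

View pics/topz.png

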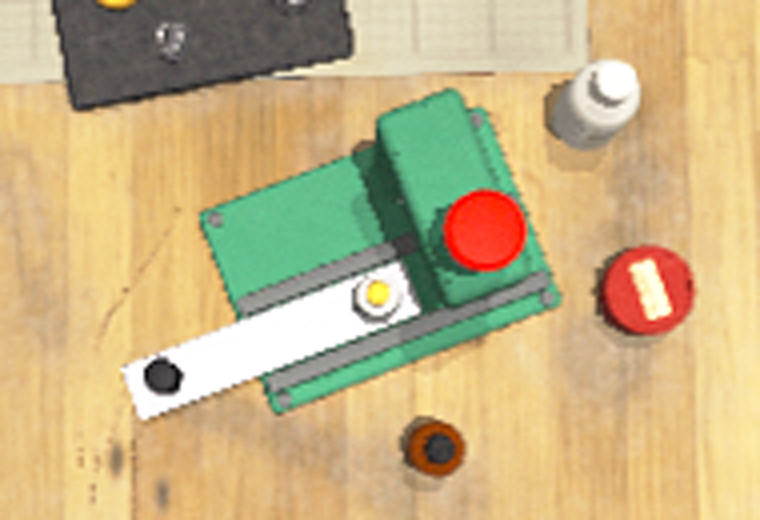

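View pics/sidez.png

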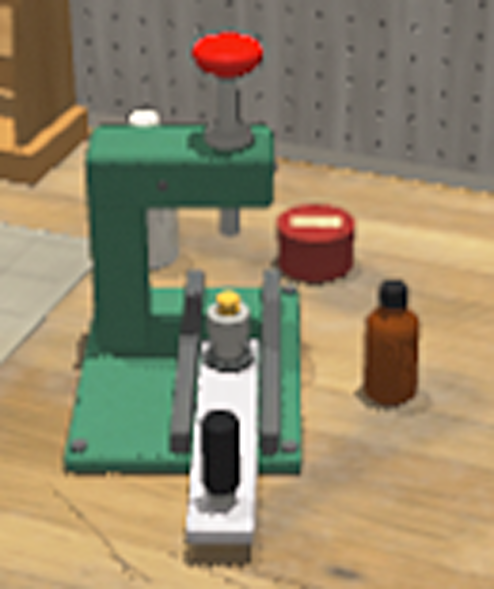

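Button axis is (0.626, -0.237) and knob (0.558, -0.058). They are 191 mm apart, so the shuttle is about 19 mm in, which fits the 0 to 25 mm start range. Press yaw is about 20.8°, and the rail edges give about 21°. Both tops have the right height. I'll hover over the knob and check with the wrist camera.

```bash
cat > geo.py <<'E'
import numpy as np
from scipy.spatial.transform import Rotation as Ro
def rotv(yaw,sgn=1):
    y=sgn*np.array([-np.sin(yaw),np.cos(yaw),0]); z=np.array([0,0,-1.]); x=np.cross(y,z)
    return Ro.from_matrix(np.stack([x,y,z],1)).as_rotvec()
E
python3 - <<'E'
from workcell import *
from cam import *; from geo import *
rot=rotv(np.radians(20.8)); print(rot)
for sg in (1,-1): print(sg,ik([.558,-.058,.2],rotv(np.radians(20.8),sg)), ik([.626,-.237,.2],rotv(np.radians(20.8),sg)))
move_pose([.558,-.058,.19],rot)
s=sense();print(s["time_s"],s["ee_pos"],s["contact_force"],s["q"].round(2))
d=snapshot("wrist");np.savez("pics/w1.npz",**d);cv2.imwrite("pics/w1.png",d["frame"][:,:,::-1])
E
```

```text
[ 0.56711762 -3.08998091 -0.        ]
1 [-0.18777994  0.48371497  0.25633803  1.82487388 -0.1572262   0.85270603
  2.07797578] [ 0.06880777  0.66073837  0.33028461  1.52604981 -0.2396011   0.9948471
  2.39925874]
-1 [-0.50101644  0.58079765  0.72642336  1.84022084 -0.48196135  0.90471509
 -0.75727095] [-0.2530096   0.85109703  0.95374791  1.5441057  -0.74086716  1.14022934
 -0.34742068]
2.8167 [ 0.55815053 -0.05722857  0.19000469] [ 0.0667377   0.74325503 -0.43327215] [-0.17  0.5   0.23  1.83 -0.15  0.83  2.07]
```

View pics/w1.png

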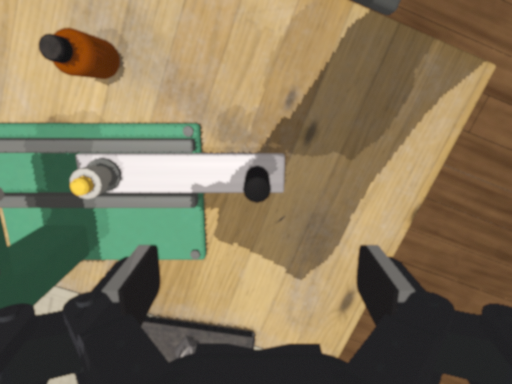

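The wrist view shows the knob at (257,184), midway between the fingers, with the rails exactly horizontal, so the yaw is right. I'll measure the knob top here.

```bash
python3 - <<'E'
from cam import *; from geo import *
d=dict(np.load("pics/w1.npz"));X=cloud(d)
H=cv2.cvtColor(d["frame"],cv2.COLOR_RGB2HSV)
m,s,c=blob(H[...,2]<60,(257,185)); print(s,c)
t=m&(abs(X[...,2]-.078)<.006); ys,xs=np.nonzero(t); print(t.sum(),xs.mean(),ys.mean(),xs.min(),xs.max(),ys.min(),ys.max(),X[t].mean(0), onplane(d,xs.mean(),ys.mean(),.078), X[t].max(0)-X[t].min(0))
# rail edge line direction
m=(H[...,1]<60)&(H[...,2]>60)&(H[...,2]<140); m[:180]=0; m[215:]=0; m[:,150:]*=True
g=(abs(X[...,2]-.028)<.004)&m; p=X[g][:,:2]; pc=p-p.mean(0); u=np.linalg.svd(pc,full_matrices=False)[2][0]; print(g.sum(),np.degrees(np.arctan2(u[1],u[0])),p.mean(0))
# shuttle white
w=(H[...,1]<40)&(H[...,2]>150)&(abs(X[...,2]-.03)<.008);w[:140]=0;w[200:]=0; r=cv2.minAreaRect(np.argwhere(w)[:,::-1].astype(np.float32)*1); print(w.sum(),r)
p=X[w][:,:2]; pc=p-p.mean(0); u=np.linalg.svd(pc,full_matrices=False)[2][0]; print(np.degrees(np.arctan2(u[1],u[0])),p.mean(0))
E
```

```text
[244 167  26  35 702] [256.6965812  184.13675214]
544 256.57536764705884 187.53860294117646 244 269 174 201 [ 0.55560859 -0.05912988  0.07727222] [ 0.555401  -0.0592075  0.078    ] [0.01986203 0.0197816  0.00745746]
2242 -68.66076055096622 [ 0.6335626  -0.19119118]
5176 ((179.5, 176.0), (44.0, 207.0), 90.0)
109.77887768373576 [ 0.57945904 -0.12120279]
```

```bash
python3 - <<'E'
from workcell import *
from cam import *; from geo import *
yaw=np.radians(20.7); rot=rotv(yaw); yp=np.array([-np.sin(yaw),np.cos(yaw),0])
k=np.array([.5565,-.0583,0])
servo_line(k+[0,0,.056],vel=.12,rot=rot)
s=sense();print(s["time_s"],s["ee_pos"],s["contact_force"].round(2))
f0=s["contact_force"]
move_gripper(.0,force=30)
s=sense();print(s["time_s"],s["ee_pos"],(s["contact_force"]-f0).round(2),s["opening"])
p=s["ee_pos"].copy(); p[2]=.056
servo_line(p-yp*.042,vel=.05)
s=sense();f=(s["contact_force"]-f0);print(s["time_s"],s["ee_pos"],f.round(2),f@yp)
for i in range(14):
    servo_line(p-yp*(.042+.0015*(i+1)),vel=.03)
    s=sense();f=(s["contact_force"]-f0);print(i,s["time_s"],((p-s["ee_pos"])@yp).round(4),f.round(2),round(f@yp,2),s["opening"])
    if abs(f@yp)>10: break
d=snapshot("wrist");cv2.imwrite("pics/w2.png",d["frame"][:,:,::-1])
E
```

```text
4.1333 [ 0.55689902 -0.05831048  0.05659849] [ 0.63 -0.96  1.08]
4.7333 [ 0.55656924 -0.05832068  0.05616979] [-2.17  0.5   4.72] 0.021434660765172846
5.725 [ 0.5716415  -0.09798459  0.0562051 ] [-0.48 -1.4   4.67] -1.143408198621685
0 5.975 0.0435 [-1.51  0.1   5.46] 0.63 0.02076912460885478
1 6.225 0.045 [-2.55  0.58  5.94] 1.44 0.021331155691439712
2 6.475 0.0464 [-2.25  0.18  5.83] 0.97 0.021011984229602508
3 6.725 0.0479 [-1.58  1.42  5.54] 1.89 0.021195676918469707
4 6.975 0.0494 [-1.86  1.38  5.5 ] 1.95 0.02101556813418794
5 7.225 0.0509 [-1.7   0.66  6.37] 1.22 0.02126432330424171
6 7.475 0.0524 [-1.92  1.4   5.79] 1.99 0.02122416187473366
7 7.725 0.0538 [-1.57  1.32  6.44] 1.79 0.021018428566597545
8 7.975 0.0539 [-5.81  9.59 11.57] 11.03 0.021067924979616213
```

View pics/w2.png

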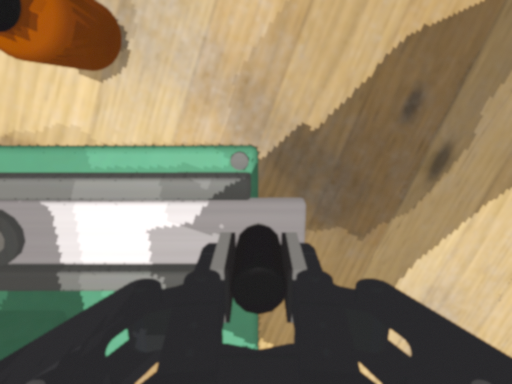

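The shuttle hit a hard stop after 53.9 mm of travel, at 11 N. That puts the knob at (0.5757, -0.1087) and implies a ram axis of (0.625, -0.240), against (0.626, -0.237) from the cameras. Now I'll release, rise and check with the top camera.

```bash
python3 - <<'E'
from workcell import *
from cam import *; from geo import *
yaw=np.radians(20.7); rot=rotv(yaw); yp=np.array([-np.sin(yaw),np.cos(yaw),0])
move_gripper(.06)
p=sense()["ee_pos"].copy(); p[2]=.30
servo_line(p,vel=.2)
move_gripper(0.0)
servo_line([p[0]-.08,p[1]+.06,.30],vel=.25)
s=sense();print(s["time_s"],s["ee_pos"],s["opening"],s["contact_force"])
T=snapshot("top");np.savez("pics/t2.npz",**T);cv2.imwrite("pics/t2.png",T["frame"][:,:,::-1])
S=snapshot("side");np.savez("pics/s2.npz",**S);cv2.imwrite("pics/s2.png",S["frame"][:,:,::-1])
for z in (.30,.235,.19): 
  for y in (20.7,0,-20): print(z,y,ik([.6255,-.2385,z],rotv(np.radians(y))))
E
```

```text
11.0 [ 0.49621278 -0.05005056  0.30042878] -4.889976817030479e-05 [ 0.96057843  0.20431289 -0.07733621]
0.3 20.7 [ 0.07327499  0.56845248  0.33078044  1.41450438 -0.18946914  1.18988963
  2.3582239 ]
0.3 0 [ 0.03863102  0.57623751  0.3894868   1.41661291 -0.22451608  1.19252937
  2.02504173]
0.3 -20 [ 0.00620047  0.58493148  0.44543486  1.41856279 -0.2585043   1.19601555
  1.70326192]
0.235 20.7 [ 0.07720782  0.62345052  0.32101923  1.49181882 -0.21269045  1.06073075
  2.37801439]
0.235 0 [ 0.04474705  0.63125725  0.37535358  1.49377599 -0.25004772  1.0640577
  2.04684131]
0.235 -20 [ 0.01440091  0.63984878  0.42696369  1.49558555 -0.28602183  1.06824768
  1.72678022]
0.19 20.7 [ 0.0823395   0.66920421  0.31169     1.53377926 -0.2318959   0.97515473
  2.39365652]
0.19 0 [ 0.05191504  0.67684299  0.36235651  1.53560966 -0.27081983  0.97897118
  2.06372637]
0.19 -20 [ 0.02360774  0.68512022  0.41017738  1.53729575 -0.30794015  0.98361514
  1.74454969]
```

View pics/t2.png

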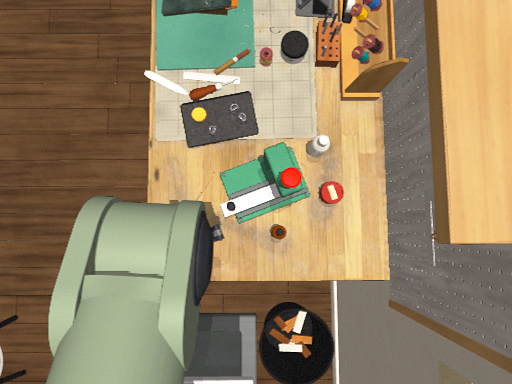

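View pics/s2.png

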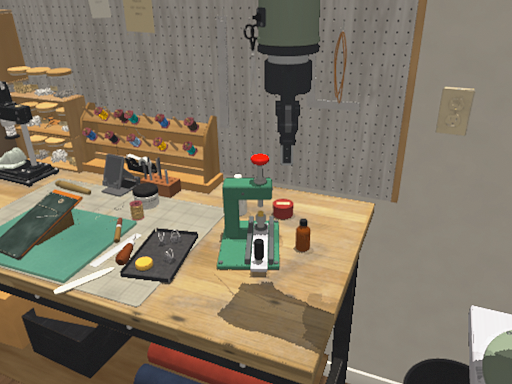

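Top view: the knob is now at (231,206). Side view: the anvil sits under the ram. The tin and bottles haven't moved. I'll check the knob distance, then press by force.

```bash
python3 - <<'E'
from workcell import *
from cam import *; from geo import *
T=dict(np.load("pics/t2.npz"));H=cv2.cvtColor(T["frame"],cv2.COLOR_RGB2HSV)
m,st,c=blob(H[...,2]<70,(231,206)); k=onplane(T,*c,.078); print(st,k,"dist",np.hypot(k[0]-.626,k[1]+.2375))
yaw=np.radians(20.7); rot=rotv(yaw)
b=np.array([.6255,-.2385,0])
servo_line(b+[0,0,.29],vel=.2,rot=rot)
servo_line(b+[0,0,.234],vel=.1)
pause(.2)
F=[sense()["contact_force"]]
for _ in range(5): pause(.02);F.append(sense()["contact_force"])
f0=np.mean(F,0);print("tare",f0,np.std(F,0))
z=.234;log=[];mx=0
def rd():
    global mx
    s=sense();f=(s["contact_force"]-f0);mx=max(mx,f[2]);return s,f
while z>.184:
    s,f=rd()
    step=.002 if z>.2275 else (.001 if f[2]<5.0 else .0006)
    if f[2]>11: step=.0004
    z-=step; servo_line(b+[0,0,z],vel=.01)
    s,f=rd();log.append((s["time_s"],z,s["ee_pos"][2],*f))
    if f[2]>=16.0: break
for l in log: print(np.round(l,4))
print("stop",s["time_s"])
t0=s["time_s"];h=[]
while sense()["time_s"]-t0<1.5:
    pause(.1);s,f=rd();h.append(f[2])
    if f[2]<15.2: z-=.0003;servo_line(b+[0,0,z],vel=.01)
    if f[2]>20.5: z+=.0003;servo_line(b+[0,0,z],vel=.01)
print(np.round(h,2),"max",mx)
E
```

```text
[231 207   1   1   1] [ 0.5733893  -0.10863904  0.078     ] dist 0.13918704580483218
tare [-0.03317012 -0.17753919  0.28044655] [0.5477257  0.67610625 0.54764171]
[13.7333  0.232   0.2319 -0.2116  0.8105 -0.9166]
[14.0833  0.23    0.2299 -0.2809  0.1706 -1.0011]
[14.4333  0.228   0.2279 -0.1132  0.5837 -1.0413]
[14.7833  0.226   0.2261  0.3868 -0.0658  0.7016]
[15.0333  0.225   0.225   0.3168 -0.2922  2.3733]
[15.2833  0.224   0.224   0.7916 -0.4028  1.5264]
[15.5333  0.223   0.2229  1.2759 -1.0788  3.1112]
[15.7833  0.222   0.222   1.2859  0.1909  1.6094]
[16.0333  0.221   0.221   1.1358  0.3428  1.805 ]
[16.2833  0.22    0.2199  1.2536 -0.4603  2.6809]
[16.5333  0.219   0.219   1.786  -0.3784  2.5001]
[16.7833  0.218   0.2179  1.6594 -1.1743  1.8105]
[17.0333  0.217   0.217   1.0284 -0.5485  2.7431]
[17.2833  0.216   0.216   2.0129 -0.6508  3.0358]
[17.5333  0.215   0.2149  1.9388 -0.3329  3.9683]
[17.7833  0.214   0.214   1.0833 -0.3153  3.0833]
[18.0333  0.213   0.2129  2.3425 -0.518   3.4499]
[18.2833  0.212   0.2119  1.5894 -0.0947  2.7102]
[18.5333  0.211   0.2111  0.8673 -0.6
[... 202 characters left out ...]
2  8.1575]
[ 1.97833e+01  2.08000e-01  2.08400e-01  1.07900e-01 -9.70000e-03
  8.78420e+00]
[20.0333  0.2074  0.2077 -0.0461  0.4798  9.7868]
[20.2833  0.2068  0.2072  0.0569  0.32    8.168 ]
[ 2.05333e+01  2.06200e-01  2.06600e-01 -1.49000e-02  8.23300e-01
  8.65150e+00]
[20.7833  0.2056  0.206  -0.4545  0.34    9.4815]
[21.0333  0.205   0.2056 -1.9286  0.2141 12.406 ]
[21.2833  0.2046  0.2053 -1.1719  1.3644 13.7268]
[21.5333  0.2042  0.205  -1.6046  0.6482 14.1219]
[21.7833  0.2038  0.2047 -2.204   1.0259 15.9564]
[22.0333  0.2034  0.2044 -2.1217  1.7175 16.6925]
stop 22.0333
[16.29 16.27 17.01 16.72 16.49 16.95 16.32 16.16 15.94 16.19 16.63 16.62
 17.39 16.16 16.21] max 17.39457448198585
```

The profile matches the description. The cap was met at about 14.5 mm, yielded at 8 to 9.8 N over about 5 mm, then the second stop climbed to 16 to 17.4 N and was held for 1.5 s. Now I'll rise slowly, look, and go to the knob.

```bash
python3 - <<'E'
from workcell import *
from cam import *; from geo import *
yaw=np.radians(20.7); rot=rotv(yaw); yp=np.array([-np.sin(yaw),np.cos(yaw),0])
b=np.array([.6255,-.2385,0])
servo_line(b+[0,0,.232],vel=.02)
servo_line(b+[0,0,.29],vel=.15)
k=np.array([.5757,-.1087,0])
servo_line(k+[-.06,.04,.29],vel=.2)
S=snapshot("side");np.savez("pics/s3.npz",**S);cv2.imwrite("pics/s3.png",cv2.resize(S["frame"][145:300,200:330],None,fx=3.8,fy=3.8)[:,:,::-1])
T=snapshot("top");H=cv2.cvtColor(T["frame"],cv2.COLOR_RGB2HSV)
red=((H[...,0]<8)|(H[...,0]>172))&(H[...,1]>150)&(H[...,2]>90)
m,s,c=blob(red,(290,178)); X=cloud(T); print(s,c,np.median(X[m],0))
m,s,c=blob(H[...,2]<90,(231,206)); print(s,c,onplane(T,*c,.078))
print(sense()["time_s"])
E
```

```text
[281 167  21  21 336] [290.80059524 177.23214286] [ 0.62667088 -0.2377128   0.21359361]
[ 198  187  136  197 7997] [258.66224834 328.13242466] [ 0.29306913 -0.17258714  0.078     ]
26.9083
```

View pics/s3.png

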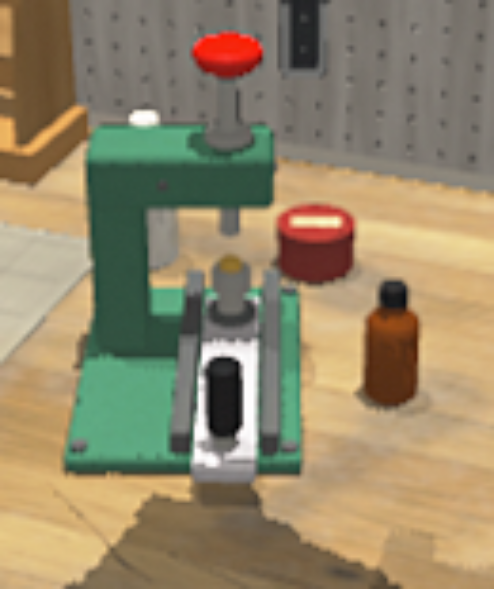

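The button is back at its original pixel (290.8,177.2) and height. The side view shows the cap seated lower on the anvil at (230,265) and the shuttle still home. Now I'll grip the knob and draw it out.

```bash
python3 - <<'E'
from workcell import *
from cam import *; from geo import *
yaw=np.radians(20.7); rot=rotv(yaw); yp=np.array([-np.sin(yaw),np.cos(yaw),0])
k=np.array([.5757,-.1087,0])
move_gripper(.06)
servo_line(k+[0,0,.2],vel=.2,rot=rot)
servo_line(k+[0,0,.056],vel=.12)
f0=sense()["contact_force"]
move_gripper(0,force=30)
s=sense();p=s["ee_pos"].copy();p[2]=.056;print(s["time_s"],p,s["opening"])
servo_line(p+yp*.062,vel=.05)
s=sense();f=s["contact_force"]-f0;print(s["time_s"],s["ee_pos"],f.round(2),f@yp)
for i in range(14):
    servo_line(p+yp*(.062+.0015*(i+1)),vel=.03)
    s=sense();f=(s["contact_force"]-f0);print(i,s["time_s"],((s["ee_pos"]-p)@yp).round(4),f.round(2),round(f@yp,2),round(s["opening"],4))
    if abs(f@yp)>11: break
E
```

```text
30.0083 [ 0.57582714 -0.10857827  0.056     ] 0.021357316656116537
31.4 [ 0.55374868 -0.05038565  0.05630403] [-2.88 -0.24  8.19] 0.7951391115497178
0 31.65 0.0636 [-2.49 -0.23  8.42] 0.66 0.0213
1 31.9 0.0651 [-1.84 -1.32  8.52] -0.58 0.0211
2 32.15 0.0666 [-2.84 -0.95  7.29] 0.11 0.0211
3 32.4 0.0681 [-2.27 -0.89  8.87] -0.03 0.0214
4 32.65 0.0696 [-2.59 -0.99  8.87] -0.01 0.0213
5 32.9 0.0701 [ 0.41 -6.15  5.9 ] -5.9 0.0212
6 33.15 0.0702 [  5.03 -14.47  -0.2 ] -15.32 0.0211
```

The total travel was 70.2 mm between hard stops, which matches the specified 70 mm and confirms both ends. Now I'll release, retreat and check.

```bash
python3 - <<'E'
from workcell import *
from cam import *; from geo import *
move_gripper(.06)
p=sense()["ee_pos"].copy()
servo_line([p[0],p[1],.25],vel=.15)
servo_line([p[0]-.12,p[1]+.12,.27],vel=.2)
pause(.3)
T=snapshot("top");S=snapshot("side")
cv2.imwrite("pics/t4.png",T["frame"][:,:,::-1]);cv2.imwrite("pics/s4.png",S["frame"][:,:,::-1])
T0=dict(np.load("pics/top0.npz"))
def an(T):
    H=cv2.cvtColor(T["frame"],cv2.COLOR_RGB2HSV);red=((H[...,0]<8)|(H[...,0]>172))&(H[...,1]>150)&(H[...,2]>90)
    for n,sd,m,z in (("btn",(290,178),red,.215),("tin",(332,198),red,.035),("brown",(279,232),H[...,2]<70,.078)):
        c=blob(m,sd)[2]; print(n,c.round(1),onplane(T,*c,z).round(4))
    X=cloud(T); k=(abs(X[...,2]-.077)<.006)&(H[...,2]<90); k[:190]=0;k[235:]=0;k[:,:190]=0;k[:,245:]=0
    ys,xs=np.nonzero(k); q=onplane(T,xs.mean(),ys.mean(),.078);print("knob",len(xs),q,np.hypot(q[0]-.626,q[1]+.2375))
    g=(X[...,2]>.09)&(X[...,2]<.12);g[:125]=0;g[165:]=0;g[:,:308]=0;g[:,335:]=0;print("glue",X[g].mean(0).round(4))
an(T0);an(T)
s=sense();print(s["time_s"],s["ee_pos"],s["contact_force"])
E
```

```text
btn [290.8 177.2] [ 0.626  -0.2372  0.215 ]
tin [331.4 192.2] [ 0.6117 -0.3583  0.035 ]
brown [279.1 231.9] [ 0.5138 -0.2226  0.078 ]
knob 59 [ 0.55792821 -0.05891344  0.078     ] 0.19112019675426636
glue [ 0.7262 -0.3261  0.1089]
btn [290.8 177.3] [ 0.626  -0.2372  0.215 ]
tin [331.3 192.3] [ 0.6115 -0.358   0.035 ]
brown [279.1 231.8] [ 0.514  -0.2225  0.078 ]
knob 60 [ 0.55228512 -0.04381841  0.078     ] 0.207235234144911
glue [ 0.7264 -0.3264  0.1092]
36.4583 [0.43023314 0.07926836 0.26990694] [ 0.12661072 -0.41993992  0.5179645 ]
```

View pics/t4.png

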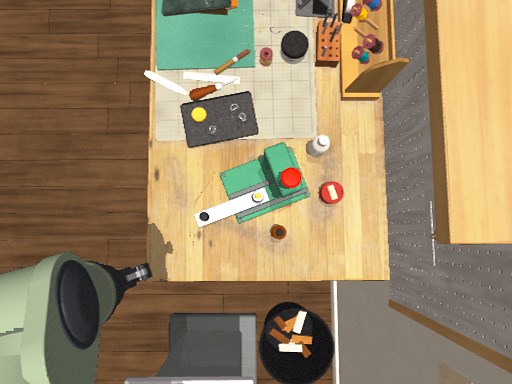

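View pics/s4.png

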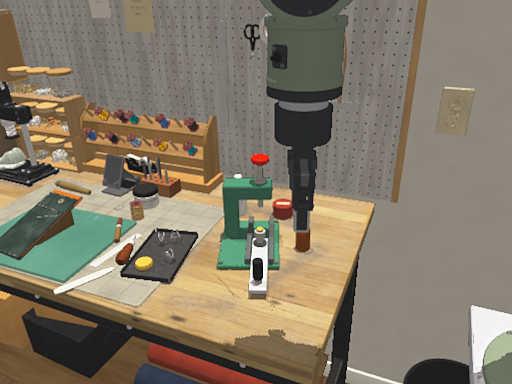

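Top view: the knob is at the outer end (204,216), the button is up, and the tin, brown bottle and glue are within 0.4 mm of where they started. The gripper is clear of everything, so I'll hand in.

```bash
python3 -c "
from workcell import *
print(sign_off()); print(sense()['time_s'])"
```

```text
the job is handed in; nothing more can be done
None
the job is handed in; nothing more can be done
```

The rivet is set, the shuttle is back at its outer stop, and I handed the job in at about 36.5 s of the 67 s allowed.

- **Shuttle in:** I gripped the knob and pushed it 53.9 mm to the inner hard stop, reaching 11 N there.
- **Press:** With closed fingers at 10 mm/s or less, the ram met the cap at about 14.5 mm of travel. The cap yielded at 8–10 N. I then held it on the second stop for 1.5 s at 16–17.4 N, the most I measured. The zero reading before contact was noisy, so the true force could be about 1 N higher, still well under 24 N.
- **Button up:** It returned to its starting pixel and height.
- **Shuttle out:** I drew it 70.2 mm to the outer hard stop, reaching 15 N, then let go. The stop-to-stop distance matches the specified 70 mm.

**Last checks:** The tin and both bottles were within 0.4 mm of where they started, and the gripper was clear of everything.

**Disagreements:**
- The top camera put the knob 207 mm from the ram axis instead of 210 mm, which is about its calibration error. The knob's shift since the start, 16.1 mm, agrees with the arm's 16.3 mm.
- The side camera read about 5 mm off the top camera, so I did not rely on it for positions.
- The top camera's knob mask with the shuttle home was poor: one pixel in the first picture, wrong in the second. I confirmed "home" from the stop force and the 70.2 mm return stroke instead.

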